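# Clear the contact test cradle and hold a cell down in it

## Task

The orange key cap sprue has been left standing astride the spring-loaded contact test cradle: lift it off, hang it over the horizontal rail so that one leg is on each side of the bar, and let go of it. Then stand the fat round battery cell upright in the cradle's ring, press it all the way down against the spring, and finish while still holding it pressed down, pushing on the cell only and not on the ring. Leave the loose spring, the bracket, the oiler bottle and the screwdriver where they are.

Things in the scene. Friction and masses are not known exactly. Their poses are not given: they have to be found in the camera images.
- sprue: Orange plastic sprue, 70 g: rigid upside-down U, square stub on top, standing astride the cradle. Origin on the ground midway between the feet, z up; its y runs leg to leg, x the thin way; a half turn changes nothing. Legs 10 mm (y) by 14 mm (x), inner faces 86 mm apart, key caps outside reach 124 mm; feet 36 (x) x 16 (y) x 12 mm high, 84 mm apart inside.
- sprue_apex (a point): Middle of the crossbar's underside, 92 mm above the sprue's origin; this hollow rests on the bar. The crossbar is roof-shaped: from here it slopes down 20 degrees towards either leg. Its top in the middle is 103 mm above the origin.
- sprue_grip (a point): Point on the axis of the sprue's stub, 128 mm above the sprue's origin, a good gripping height. The stub is 16 x 16 mm square, sides along the sprue's x and y, and rises from the crossbar (103 mm) to 148 mm.
- rail: Fixed horizontal steel bar, 12 mm in diameter, on two posts about 220 mm apart. Origin on the table below the bar's middle; its own y runs along the bar, its x across. When the sprue hangs on it, the sprue's y lies across the bar and its apex is about 6 mm above the bar's centre line.
- rail_mid (a point): Middle of the bar, on its centre line, 140 mm above the table.
- cradle: Fixed base of the contact test cradle: round, 68 mm in diameter and 26 mm high, origin in the middle of its underside, on the table. The sprung ring floats above it.
- ring (a joint): Downward travel of the sprung black ring in m: 0 up, 0.015 fully down on its stop. It moves straight down; the spring needs about 4.5 N to start and about 13.5 N at the stop, and lifts the ring again when let go. The cell's weight alone does not move it.
- ring_seat (a point): Centre of the ring's inner floor, where the cell's foot rests: 48 mm above the table with the ring up, 33 mm fully down; moves with the ring. The wall rises 16 mm above this floor; bore 44 mm in diameter, flaring to about 52 mm at the mouth; outside 62 mm.
- cell: Fat round battery cell, 160 g give or take, standing upright: 40 mm in diameter, 79 mm high plus a 12 mm wide, 5 mm high contact stud on top (84 mm in all), lower edge chamfered by 3 mm; steel ends, grey sleeve. Origin in the middle of its foot, z along its axis.
- oiler: Bystander: slim white oiler bottle with a black cap, 30 mm in diameter, 115 mm tall, standing near the cell; they may stand in either's place. Origin in the middle of its underside. Leave it.
- spring: Bystander: loose nickel battery spring, 20 mm wide, 30 mm high, standing on end. Leave it.
- bracket: Bystander: dull steel U-shaped chassis bracket lying on the table, 34 x 75 mm, 30 mm high. Leave it.
- driver: Bystander: screwdriver, 170 mm long, lying on the table beyond the cradle. Leave it.

How it is judged (in metres and radians):
On the way, in this order (a step that is already met when the one before it is completed fails the run):
1. the sprue hangs over the rail, let go (x of sprue_apex in the frame of rail_mid between -0.02 and 0.02 m and y of sprue_apex in the frame of rail_mid between -0.095 and 0.095 m and z of sprue_apex in the frame of rail_mid between 0 and 0.015 m and angle between sprue's own z axis and vertical below 0.4 rad and contact force between sprue and rail above 0.2 N and contact force between sprue and the arm below 0.05 N and contact force between sprue and the fingers below 0.05 N and linear speed of sprue below 0.05 m/s), for 0.3 s.
2. the cell stands in the ring and is pressed down against the spring (horizontal distance between cell and ring_seat below 0.004 m and z of cell in the frame of ring_seat between -0.004 and 0.004 m and angle between cell's own z axis and vertical below 0.15 rad and value of joint ring above 0.012 m and contact force between the fingers and cell above 2 N and contact force between each of the fingers, the arm and cradle below 1 N), for 0.3 s.
At the end, for the whole second after the job is handed in: Sprue hanging on the rail (apex within 20 mm of the bar sideways, tilt under 0.4 rad), at rest, untouched. Cell in the ring (4 mm off axis and seat, tilt under 0.15 rad), ring down over 12 of 15 mm, fingers on the cell with over 2 N, robot not pushing the cradle (under 1 N) (all of step 1 and all of step 2); the arm keeps its last pose, push and grip.
It fails at once if the loose battery spring is moved more than 30 mm (distance of spring from where it was at the start of the episode above 0.03 m).
It fails at once if the steel chassis bracket is moved more than 30 mm (distance of bracket from where it was at the start of the episode above 0.03 m).
It fails at once if the slim oiler bottle is moved more than 30 mm (distance of oiler from where it was at the start of the episode above 0.03 m).
It fails at once if the screwdriver is moved more than 30 mm (distance of driver from where it was at the start of the episode above 0.03 m).
It also fails if it takes over 58 s, if anything falls off the work surface, if the arm or the gripper's body presses on something with over 40 N, if the wrist force passes 120 N, or if a joint passes its speed limit or range.

## Robot

A 6-joint arm with a two-finger parallel gripper is mounted at the origin on the work surface. World frame = base frame: x ahead of the robot, y to its left, z up, the work surface at z = 0. Lengths are in m, angles in degrees, forces in N, time in s.
With the tool pointing down it reaches from about 0.375 to 0.9 m from the base axis. Payload 3.1 kg.
Tool frame: the origin (TCP) lies on the centre line of the jaws, within the pads' length; the fingertips stand 25 mm ahead of it and the grasp point (between the pads) lies 6 mm ahead of it; z points along the fingers, y is the line along which they close (so a half turn about z gives the same grasp; the last joint's range is limited). The gripper opens to 87 mm and grips with 3 to 60 N. Pads are 19 mm wide; open, the fingers measure 117 mm over their backs; the gripper's body (75 mm by 190 mm) begins 51 mm behind the grasp point.
Start: joints at [66.893, 30.224, 82.088, -0, 67.689, -10.227], TCP at [0.139, 0.609, 0.248] pointing down, gripper open.
Joint ranges: [-176.69, 176.69], [-43.24, 126.21], [12.49, 139.97], [-82, 262], [0, 151.66], [-163.58, 163.58]. Speed limits (degrees/s): [159.86, 159.86, 180, 180, 180, 180].

## Interface

Orientations are given as a 3x3 rotation matrix whose columns are the frame's x, y, z axes.
In Python, from rig import read_state, capture, camera_params, hand_in gives the robot as it stands.
- The arm moves only by the tool apply_moves, never from a script. Its argument "rows" is a list of rows, each an object of numbers: "x", "y", "z": the shift along the tool's x, y, z in mm; "rx", "ry", "rz": the turn, a rotation vector about the tool's x, y, z in units of 6 degrees (1.0 is 6 degrees); "claw": the closure in counts, from 0 (fully open) to 255 (shut). A call has 1 to 10 rows; each row is the pose to reach, as a shift and turn from the pose commanded when the call began, along the tool's axes at that moment; what a row does not reach only later rows make up. A row lasts 1/8 s, in which the tool goes at most 62.5 mm and 10.7 degrees, less where a joint would pass 70% of its speed; a pose out of reach is approached as far as the arm can. A call with a gripper value outside its range is refused whole. The fingers move at their own pace and stop on an object; the grip force is fixed at half the most. Time passes only in rows, so rows that repeat a pose let the fingers close. It gives the time, the measured TCP pose, the force, the opening and the grip force at its end, in the units of the state.
- read_state(): the state, without advancing time (a new reading comes with each control period).
- capture(name): name is "scene" or "top"; returns (picture, depth): 384x512x3 uint8, red, green, blue; 384x512 float32, m along the optical axis (not along the pixel's ray), 0 where there is no reading.
- camera_params(name): a dict with "fx", "fy", "cx", "cy" (pixels), "xyz" and "orientation" of the camera in the world. Camera axes: x right, y up, looking along -z (the intrinsics and any distortion apply to the point x, -y, -z); pixel columns grow to the right and rows downward; lengths in m; the calibration is good to about 2 mm. A picture is of the moment at which its call begins. camera_params takes no time and is no camera call.
- hand_in(): hands the job in; it is judged then, once.
The state is a dict: "time_s": time; "joint_positions": joint angles; "qvel": joint speeds; "tau": joint torques, N m; "position": TCP position; "tcp_rot": TCP orientation; "force": force on the tool from outside, world axes, zero at the start; "moment": the same for the moment, N m; "opening": opening from 0.0 (shut) to 1.0 (fully open); "grasp_force": force on a finger pad.
Only numpy, scipy, OpenCV 4.12 (cv2) and the standard library are available. Lean on these libraries where they do the work, as an engineer would, in place of code of your own. Each camera call takes 0.05 s, during which the arm holds its last target. There are 200 camera calls.

## Working session

There is one attempt and no reset: what is moved stays moved. The work goes in short steps, Python scripts to look and compute and a tool call to move; the robot and the scene stay as the last step left them, time stands still between calls to the robot, and variables do not carry over. Pictures are saved under pics/ and viewed, at most 10 in all, crops included, and the job is handed in when it is done.

Besides the shell and the picture viewer there is one more tool, called after ">>>" as name(argument=value, ...) on one line, values as JSON. apply_moves: Moves the arm, as the interface text tells. Its arguments: {"type":"object","properties":{"rows":{"type":"array"}},"required":["rows"]}

```bash
mkdir -p pics; cat > h.py <<'E'
import numpy as np, cv2
from rig import read_state, capture, camera_params, hand_in
def cloud(name):
    im,d=capture(name); p=camera_params(name)
    v,u=np.mgrid[0:d.shape[0],0:d.shape[1]]
    c=np.stack([(u-p["cx"])/p["fx"]*d,-(v-p["cy"])/p["fy"]*d,-d],-1)
    R=np.array(p["orientation"]).reshape(3,3)
    P=c@R.T+np.array(p["xyz"]); P[d==0]=np.nan
    return im,d,P
E
python3 - <<'E'
from h import *
for n in("scene","top"):
    im,d,P=cloud(n); np.savez(n+"0.npz",im=im,d=d,P=P)
    cv2.imwrite(f"pics/{n}0.png",im[:,:,::-1]); print(camera_params(n))
s=read_state(); print(s)
E
ls
```

```text
{'fx': 461.58511030761, 'fy': 461.58511030761, 'cx': 252.70799034553852, 'cy': 186.14299207868655, 'xyz': array([ 0.80886   , -0.41570304,  0.9775369 ]), 'orientation': array([[ 0.87886953, -0.41487456,  0.23551528],
       [ 0.47706131,  0.76334792, -0.43555993],
       [ 0.00092263,  0.49515558,  0.86880383]])}
{'fx': 393.9709416525301, 'fy': 393.9709416525301, 'cx': 252.28226308459455, 'cy': 191.32544357656923, 'xyz': array([0.47588757, 0.03790326, 1.06321891]), 'orientation': array([[-0.0041485 ,  0.99717745, -0.07496619],
       [-0.99956032, -0.00193405,  0.02958769],
       [ 0.02935918,  0.07505597,  0.99674703]])}
{'time_s': 0.1, 'joint_positions': array([ 6.68920681e+01,  3.02751154e+01,  8.21474380e+01, -3.99089751e-04,
        6.76901757e+01, -1.02267966e+01]), 'qvel': array([ 0.10658539, -0.09577336, -0.19131382, -0.0422564 , -0.03174359,
       -0.06103044]), 'tau': array([-2.16767953e-04, -4.40986204e+01, -1.77151090e+01,  6.34800363e-02,
        5.34287898e-02, -6.33944524e-05]), 'position': array([0.13905892, 0.60871761, 0.24666254]), 'tcp_rot': array([[-9.74835106e-01,  2.22925836e-01, -7.66244477e-04],
       [ 2.22926889e-01,  9.74833482e-01, -1.81216553e-03],
       [ 3.42982257e-04, -1.93737907e-03, -9.99998064e-01]]), 'force': array([ 0.19190987,  0.59172455, -0.04562946]), 'moment': array([-0.00812286, -0.03742985,  0.03610886]), 'grasp_force': 0.0, 'opening': 0.9989380602505007}
h.py
pics
scene0.npz
top0.npz
```

View pics/scene0.png

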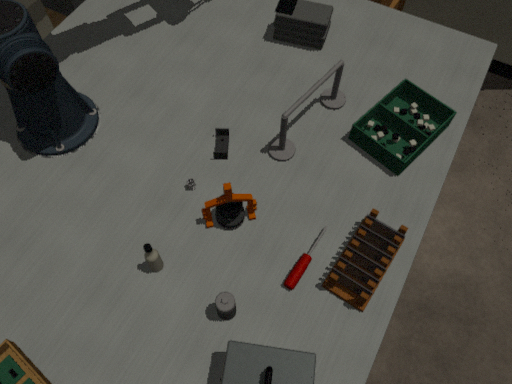

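View pics/top0.png

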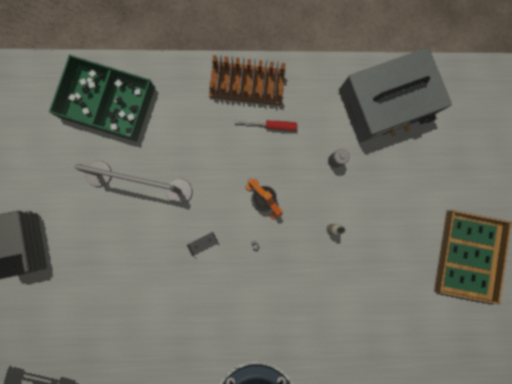

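The scene view shows the orange sprue over the black cradle at (228,207), the cell at (226,305), the oiler at (152,258) and the rail from (283,117) to (340,65). In the top view the sprue is at (265,198), the cell at (340,157), the oiler at (336,230) and the rail runs from (80,168) to (180,188).

```bash
cat > m.py <<'E'
from h import *
C={n:np.load(n+"0.npz") for n in("scene","top")}
def box(n,u0,u1,v0,v1): 
    c=C[n]; return c["P"][v0:v1,u0:u1].reshape(-1,3),c["im"][v0:v1,u0:u1].reshape(-1,3).astype(int)
def rep(t,p):
    p=p[~np.isnan(p).any(1)]
    if len(p)<3: print(t,len(p));return
    q=p[:,:2]-np.median(p[:,:2],0); w,V=np.linalg.eigh(q.T@q)
    mn,mx=np.percentile(p,[2,98],0)
    print(t,len(p),"med",np.median(p,0).round(4),"mean",p.mean(0).round(4),"mid",((mn+mx)/2).round(4),"zr",mn[2].round(3),mx[2].round(3),"ax",np.degrees(np.arctan2(V[1,1],V[0,1])).round(1),"ext",np.ptp(q@V,0).round(3))
for n,b in (("scene",(195,265,178,238)),("top",(240,290,172,225))):
    p,c=box(n,*b); o=(c[:,0]>1.8*c[:,2])&(c[:,0]>70)
    rep(n+" sprue",p[o]); rep(n+" bar",p[o&(p[:,2]>.075)]); rep(n+" stubtop",p[o&(p[:,2]>.14)]); rep(n+" stub",p[o&(p[:,2]>.11)])
    k=(c.max(1)<60)&(p[:,2]>.02)&(p[:,2]<.07); rep(n+" cradle",p[k])
for n,b in (("scene",(205,245,285,325)),("top",(322,358,140,178))):
    p,c=box(n,*b); rep(n+" cell",p[p[:,2]>.07]); rep(n+" cellall",p[p[:,2]>.02])
for n,b in (("scene",(135,170,235,275)),("top",(320,352,215,245))):
    p,c=box(n,*b); rep(n+" oiler",p[p[:,2]>.02]);rep(n+" oilertop",p[p[:,2]>.1])
for n,b in (("scene",(270,350,55,150)),("top",(70,195,155,200))):
    p,c=box(n,*b); rep(n+" rail",p[(p[:,2]>.12)&(p[:,2]<.17)])
for n,b in (("scene",(180,202,172,195)),("top",(247,264,238,252))):
    p,c=box(n,*b); rep(n+" spring",p[p[:,2]>.008])
p,c=box("scene",208,235,122,163); rep("bracket",p[p[:,2]>.008])
p,c=box("top",184,222,230,258); rep("bracket",p[p[:,2]>.008])
for n in C: 
    P=C[n]["P"]; rep(n+" table",P[220:240,100:130].reshape(-1,3) if n=="scene" else P[280:300,100:130].reshape(-1,3))
E
python3 m.py
```

```text
scene sprue 398 med [ 0.5426 -0.018   0.0871] mean [ 0.5404 -0.0225  0.0735] mid [ 0.54   -0.0174  0.0739] zr -0.0 0.148 ax -138.2 ext [0.114 0.129]
scene bar 264 med [ 0.5412 -0.0225  0.0914] mean [ 0.5379 -0.0243  0.1004] mid [ 0.5364 -0.0254  0.1143] zr 0.08 0.149 ax -139.7 ext [0.018 0.106]
scene stubtop 48 med [ 0.537  -0.0253  0.1471] mean [ 0.5368 -0.025   0.1467] mid [ 0.5374 -0.0251  0.1463] zr 0.143 0.149 ax 163.8 ext [0.017 0.019]
scene stub 49 med [ 0.5372 -0.0254  0.147 ] mean [ 0.537  -0.025   0.1465] mid [ 0.5374 -0.0251  0.1453] zr 0.141 0.149 ax 167.5 ext [0.018 0.019]
scene cradle 685 med [ 0.5439 -0.0349  0.046 ] mean [ 0.5424 -0.033   0.0414] mid [ 0.5399 -0.0301  0.043 ] zr 0.021 0.065 ax -140.9 ext [0.062 0.118]
top sprue 403 med [ 0.5382 -0.0235  0.0905] mean [ 0.536  -0.0223  0.0807] mid [ 0.5353 -0.0216  0.0809] zr 0.01 0.151 ax -139.9 ext [0.038 0.12 ]
top bar 267 med [ 0.5338 -0.0235  0.0958] mean [ 0.5348 -0.0237  0.1046] mid [ 0.5348 -0.0238  0.1175] zr 0.083 0.152 ax -140.0 ext [0.016 0.105]
top stubtop 50 med [ 0.5358 -0.0235  0.1495] mean [ 0.5352 -0.0
[... 1992 characters left out ...]
022]
top spring 25 med [0.4131 0.0008 0.0289] mean [0.4131 0.0021 0.026 ] mid [0.4136 0.002  0.0214] zr 0.01 0.033 ax 53.9 ext [0.019 0.02 ]
bracket 158 med [0.42   0.1122 0.0208] mean [0.4189 0.135  0.0206] mid [0.4184 0.1361 0.0199] zr 0.009 0.031 ax 109.2 ext [0.042 0.082]
bracket 82 med [0.412  0.1575 0.0244] mean [0.4147 0.1434 0.0218] mid [0.4173 0.1383 0.021 ] zr 0.008 0.034 ax 114.2 ext [0.036 0.077]
scene table 598 med [ 0.3175 -0.1797 -0.0009] mean [ 0.3175 -0.1795 -0.0009] mid [ 0.3175 -0.1792 -0.0008] zr -0.005 0.003 ax -160.9 ext [0.06  0.082]
top table 596 med [0.2973 0.369  0.0023] mean [0.2979 0.3693 0.0022] mid [0.2979 0.3694 0.0021] zr -0.002 0.006 ax 88.4 ext [0.052 0.08 ]
```

```bash
cat >> h.py <<'E'
def plan(x,y,z,yaw,s=None):
    "shift (mm) and turn (6 deg units) in tool axes to reach pointing-down pose with tool y at yaw (deg, world)"
    from scipy.spatial.transform import Rotation as Ro
    s=s or read_state(); R=np.array(s["tcp_rot"]); p=np.array(s["position"])
    a=np.radians(yaw); Y=np.array([np.cos(a),np.sin(a),0]); Z=np.array([0,0,-1.]); T=np.stack([np.cross(Y,Z),Y,Z],1)
    rv=np.degrees(Ro.from_matrix(R.T@T).as_rotvec())/6
    print("t",round(s["time_s"],2),"pos",p.round(4),"yaw",np.degrees(np.arctan2(R[1,1],R[0,1])).round(2),"tilt",np.degrees(np.arccos(-R[2,2])).round(2),"open",round(s["opening"],3),"F",np.round(s["force"],1),"g",round(s["grasp_force"],1))
    print("shift",(R.T@(np.array([x,y,z])-p)*1000).round(1),"turn",rv.round(3))
E
python3 - <<'E'
from h import *
plan(.536,-.024,.25,130)
E
```

```text
t 0.1 pos [0.1391 0.6087 0.2467] yaw 77.12 tilt 0.11 open 0.999 F [ 0.2  0.6 -0. ] g 0.0
shift [-528.  -528.3   -2.5] turn [-0.016 -0.012 -8.813]
```

>>> apply_moves(rows=[{"x":-528,"y":-528,"z":0,"rz":-8.8,"claw":0},{"x":-528,"y":-528,"z":0,"rz":-8.8,"claw":0},{"x":-528,"y":-528,"z":0,"rz":-8.8,"claw":0},{"x":-528,"y":-528,"z":0,"rz":-8.8,"claw":0},{"x":-528,"y":-528,"z":0,"rz":-8.8,"claw":0},{"x":-528,"y":-528,"z":0,"rz":-8.8,"claw":0},{"x":-528,"y":-528,"z":0,"rz":-8.8,"claw":0},{"x":-528,"y":-528,"z":0,"rz":-8.8,"claw":0},{"x":-528,"y":-528,"z":0,"rz":-8.8,"claw":0},{"x":-528,"y":-528,"z":0,"rz":-8.8,"claw":0}])

```text
validation failed for argument at $.ro...
```

```bash
python3 - <<'E'
from h import *
plan(.536,-.024,.25,130)
E
```

```text
t 0.1 pos [0.1391 0.6087 0.2467] yaw 77.12 tilt 0.11 open 0.999 F [ 0.2  0.6 -0. ] g 0.0
shift [-528.  -528.3   -2.5] turn [-0.016 -0.012 -8.813]
```

>>> apply_moves(rows=[{"x":-40,"y":-40,"z":0,"rx":0,"ry":0,"rz":-1,"claw":0}])

```text
time_s: 0.22
position: [0.1687, 0.5632, 0.247]
tcp_rot: [[-0.994, 0.113, 0.001], [0.113, 0.994, 0.002], [-0.0, 0.002, -1.0]]
force: [1.0, -0.5, -0.4]
opening: 0.999
grasp_force: 0.0
```

```bash
python3 - <<'E'
from h import *
plan(.536,-.024,.25,130)
E
```

```text
t 0.23 pos [0.1687 0.5632 0.247 ] yaw 83.52 tilt 0.12 open 0.999 F [ 1.  -0.5 -0.4] g 0.0
shift [-431.2 -542.    -4.1] turn [ 0.018  0.011 -7.746]
```

>>> apply_moves(rows=[{"x":-431,"y":-542,"z":0,"rx":0,"ry":0,"rz":-7.7,"claw":0},{"x":-431,"y":-542,"z":0,"rx":0,"ry":0,"rz":-7.7,"claw":0},{"x":-431,"y":-542,"z":0,"rx":0,"ry":0,"rz":-7.7,"claw":0},{"x":-431,"y":-542,"z":0,"rx":0,"ry":0,"rz":-7.7,"claw":0},{"x":-431,"y":-542,"z":0,"rx":0,"ry":0,"rz":-7.7,"claw":0},{"x":-431,"y":-542,"z":0,"rx":0,"ry":0,"rz":-7.7,"claw":0},{"x":-431,"y":-542,"z":0,"rx":0,"ry":0,"rz":-7.7,"claw":0},{"x":-431,"y":-542,"z":0,"rx":0,"ry":0,"rz":-7.7,"claw":0},{"x":-431,"y":-542,"z":0,"rx":0,"ry":0,"rz":-7.7,"claw":0},{"x":-431,"y":-542,"z":0,"rx":0,"ry":0,"rz":-7.7,"claw":0}])

```text
time_s: 1.48
position: [0.4857, 0.047, 0.2474]
tcp_rot: [[-0.774, -0.633, -0.0], [-0.633, 0.774, 0.0], [-0.0, 0.0, -1.0]]
force: [1.1, 0.9, -0.6]
opening: 0.995
grasp_force: 0.0
```

```bash
python3 - <<'E'
from h import *
plan(.536,-.024,.2,130)
E
```

```text
t 1.48 pos [0.4857 0.047  0.2474] yaw 129.28 tilt 0.02 open 0.995 F [ 1.1  0.9 -0.6] g 0.0
shift [  6.  -86.8  47.4] turn [ 0.004  0.    -0.119]
```

>>> apply_moves(rows=[{"x":6,"y":-87,"z":0,"rx":0,"ry":0,"rz":-0.1,"claw":0},{"x":6,"y":-87,"z":0,"rx":0,"ry":0,"rz":-0.1,"claw":0},{"x":6,"y":-87,"z":47,"rx":0,"ry":0,"rz":-0.1,"claw":0},{"x":6,"y":-87,"z":47,"rx":0,"ry":0,"rz":-0.1,"claw":0},{"x":6,"y":-87,"z":47,"rx":0,"ry":0,"rz":-0.1,"claw":0}])

```text
time_s: 2.1
position: [0.5353, -0.0214, 0.2012]
tcp_rot: [[-0.766, -0.643, -0.0], [-0.643, 0.766, 0.0], [0.0, 0.0, -1.0]]
force: [-0.2, -0.2, -0.3]
opening: 0.999
grasp_force: 0.0
```

```bash
python3 - <<'E'
from h import *
plan(.536,-.024,.134,130)
E
```

```text
t 2.1 pos [ 0.5353 -0.0214  0.2012] yaw 129.98 tilt 0.02 open 0.999 F [-0.2 -0.2 -0.3] g 0.0
shift [ 1.2 -2.5 67.2] turn [ 0.003 -0.001 -0.004]
```

Descend, then close gently.

>>> apply_moves(rows=[{"x":1,"y":-2.5,"z":40,"rx":0,"ry":0,"rz":0,"claw":0},{"x":1,"y":-2.5,"z":67,"rx":0,"ry":0,"rz":0,"claw":0},{"x":1,"y":-2.5,"z":67,"rx":0,"ry":0,"rz":0,"claw":0},{"x":1,"y":-2.5,"z":67,"rx":0,"ry":0,"rz":0,"claw":255},{"x":1,"y":-2.5,"z":67,"rx":0,"ry":0,"rz":0,"claw":255},{"x":1,"y":-2.5,"z":67,"rx":0,"ry":0,"rz":0,"claw":255},{"x":1,"y":-2.5,"z":67,"rx":0,"ry":0,"rz":0,"claw":255},{"x":1,"y":-2.5,"z":67,"rx":0,"ry":0,"rz":0,"claw":255},{"x":1,"y":-2.5,"z":67,"rx":0,"ry":0,"rz":0,"claw":255}])

```text
time_s: 3.22
position: [0.5363, -0.0247, 0.1335]
tcp_rot: [[-0.767, -0.642, -0.0], [-0.642, 0.767, 0.0], [0.0, 0.0, -1.0]]
force: [0.2, -0.6, -0.9]
opening: 0.405
grasp_force: 0.0
```

>>> apply_moves(rows=[{"x":0,"y":0,"z":0,"rx":0,"ry":0,"rz":0,"claw":255},{"x":0,"y":0,"z":0,"rx":0,"ry":0,"rz":0,"claw":255},{"x":0,"y":0,"z":0,"rx":0,"ry":0,"rz":0,"claw":255},{"x":0,"y":0,"z":0,"rx":0,"ry":0,"rz":0,"claw":255},{"x":0,"y":0,"z":0,"rx":0,"ry":0,"rz":0,"claw":255},{"x":0,"y":0,"z":-40,"rx":0,"ry":0,"rz":0,"claw":255},{"x":0,"y":0,"z":-90,"rx":0,"ry":0,"rz":0,"claw":255},{"x":0,"y":0,"z":-140,"rx":0,"ry":0,"rz":0,"claw":255},{"x":0,"y":0,"z":-190,"rx":0,"ry":0,"rz":0,"claw":255},{"x":0,"y":0,"z":-190,"rx":0,"ry":0,"rz":0,"claw":255}])

```text
time_s: 4.47
position: [0.5388, -0.0252, 0.3282]
tcp_rot: [[-0.767, -0.642, 0.01], [-0.642, 0.767, -0.003], [-0.006, -0.009, -1.0]]
force: [-0.2, 0.6, -0.3]
opening: 0.178
grasp_force: 30.0
```

```bash
python3 - <<'E'
from h import *
plan(.5795,.306,.33,77.3)
E
```

```text
t 4.47 pos [ 0.5388 -0.0252  0.3282] yaw 129.93 tilt 0.61 open 0.178 F [-0.2  0.6 -0.3] g 30.0
shift [-243.9  227.8   -2.3] turn [-0.05   0.093  8.772]
```

>>> apply_moves(rows=[{"x":-30,"y":28,"z":0,"rx":0,"ry":0,"rz":1,"claw":255},{"x":-61,"y":57,"z":0,"rx":0,"ry":0,"rz":2.2,"claw":255},{"x":-92,"y":86,"z":0,"rx":0,"ry":0,"rz":3.3,"claw":255},{"x":-122,"y":114,"z":0,"rx":0,"ry":0,"rz":4.4,"claw":255},{"x":-152,"y":142,"z":0,"rx":0,"ry":0,"rz":5.5,"claw":255},{"x":-183,"y":171,"z":0,"rx":0,"ry":0,"rz":6.6,"claw":255},{"x":-214,"y":200,"z":0,"rx":0,"ry":0,"rz":7.7,"claw":255},{"x":-244,"y":228,"z":0,"rx":0,"ry":0,"rz":8.8,"claw":255},{"x":-244,"y":228,"z":0,"rx":0,"ry":0,"rz":8.8,"claw":255},{"x":-244,"y":228,"z":0,"rx":0,"ry":0,"rz":8.8,"claw":255}])

```text
time_s: 5.72
position: [0.5764, 0.3062, 0.322]
tcp_rot: [[-0.975, 0.222, -0.003], [0.222, 0.975, -0.002], [0.002, -0.002, -1.0]]
force: [0.9, 0.5, -0.7]
opening: 0.183
grasp_force: 30.0
```

```bash
cat > m2.py <<'E'
from h import *
import sys
tag=sys.argv[1]; pl=[]
for n in("scene","top"):
    im,d,P=cloud(n); np.savez(f"{n}{tag}.npz",im=im,d=d,P=P)
    c=im.astype(int); pl.append(im)
    o=(c[:,:,0]>1.8*c[:,:,2])&(c[:,:,0]>60)&(np.hypot(P[...,0]-.58,P[...,1]-.306)<.11)&(P[...,2]>.05)
    p=P[o]; q=p[:,:2]-p[:,:2].mean(0)
    if len(p)>5:
        w,V=np.linalg.eigh(q.T@q); print(n,"sprue",len(p),p.mean(0).round(4),"ax",np.degrees(np.arctan2(V[1,1],V[0,1])).round(1),"z",np.percentile(p[:,2],[1,99]).round(3))
    # cradle/ring: dark points near cradle at ring-top height
    k=(c.max(2)<75)&(np.hypot(P[...,0]-.536,P[...,1]+.024)<.06)&(P[...,2]>.055)&(P[...,2]<.072); p=P[k]
    if len(p)>20: 
        (x,y),r=cv2.minEnclosingCircle((p[:,:2]*1000).astype(np.float32)); print(n,"ring top",len(p),"circle",round(x,1),round(y,1),round(r,1),"mid",((np.percentile(p,1,0)+np.percentile(p,99,0))/2).round(4))
cv2.imwrite(f"pics/s{tag}.png",cv2.resize(pl[0][20:260,160:400],None,fx=2,fy=2)[:,:,::-1])
E
python3 m2.py 1; python3 - <<'E'
from h import *
plan(.5795,.306,.33,77.3)
E
```

```text
scene sprue 349 [0.6021 0.2979 0.2418] ax 166.3 z [0.132 0.321]
scene ring top 256 circle 535.7 -23.7 31.0 mid [ 0.5362 -0.0243  0.0611]
top sprue 223 [0.5548 0.3032 0.2548] ax 165.7 z [0.2   0.391]
top ring top 190 circle 534.5 -22.8 29.7 mid [ 0.534  -0.0214  0.0633]
t 5.83 pos [0.5769 0.3055 0.3228] yaw 77.08 tilt 0.11 open 0.181 F [ 0.7 -0.4 -1. ] g 30.0
shift [-2.4  1.  -7.2] turn [-0.013 -0.013 -0.036]
```

>>> apply_moves(rows=[{"x":-2.5,"y":1,"z":0,"rx":0,"ry":0,"rz":0,"claw":255},{"x":-2.5,"y":1,"z":30,"rx":0,"ry":0,"rz":0,"claw":255},{"x":-2.5,"y":1,"z":60,"rx":0,"ry":0,"rz":0,"claw":255},{"x":-2.5,"y":1,"z":90,"rx":0,"ry":0,"rz":0,"claw":255},{"x":-2.5,"y":1,"z":115,"rx":0,"ry":0,"rz":0,"claw":255},{"x":-2.5,"y":1,"z":128,"rx":0,"ry":0,"rz":0,"claw":255},{"x":-2.5,"y":1,"z":128,"rx":0,"ry":0,"rz":0,"claw":255}])

```text
time_s: 6.7
position: [0.5797, 0.3066, 0.1949]
tcp_rot: [[-0.975, 0.224, -0.002], [0.224, 0.975, -0.001], [0.001, -0.001, -1.0]]
force: [-0.1, -0.6, -0.9]
opening: 0.181
grasp_force: 30.0
```

```bash
python3 m2.py 2; python3 - <<'E'
from h import *
plan(.5795,.306,.188,77.3)
E
```

```text
scene sprue 298 [0.6029 0.2969 0.116 ] ax 167.2 z [0.066 0.192]
scene ring top 250 circle 536.0 -24.0 30.6 mid [ 0.5364 -0.0245  0.0614]
top sprue 178 [0.56   0.3046 0.1229] ax 167.0 z [0.074 0.267]
top ring top 187 circle 534.1 -22.7 29.6 mid [ 0.5339 -0.0216  0.062 ]
t 6.8 pos [0.5807 0.3072 0.1966] yaw 77.1 tilt 0.12 open 0.182 F [ 0.1  0.6 -0.6] g 30.0
shift [ 0.9 -1.4  8.6] turn [ 0.011  0.017 -0.033]
```

View pics/s2.png

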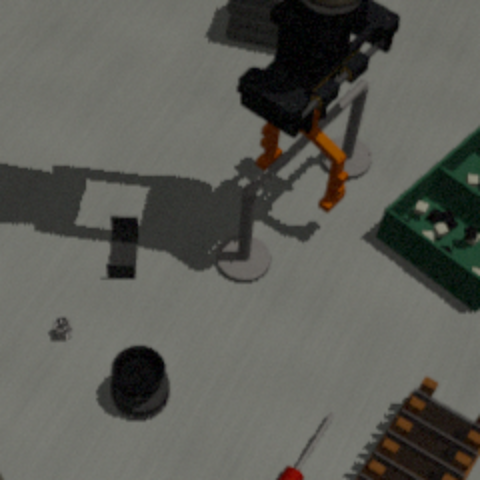

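The sprue is held astride the bar, with a leg on each side at crop (268,150) and (335,180), and the ring at (138,378) is clear. I'll lower it until it touches, then release.

>>> apply_moves(rows=[{"x":0.5,"y":-1,"z":4,"rx":0,"ry":0,"rz":0,"claw":255},{"x":0.5,"y":-1,"z":7,"rx":0,"ry":0,"rz":0,"claw":255},{"x":0.5,"y":-1,"z":9,"rx":0,"ry":0,"rz":0,"claw":255},{"x":0.5,"y":-1,"z":9,"rx":0,"ry":0,"rz":0,"claw":255}])

```text
time_s: 7.3
position: [0.5792, 0.3064, 0.1876]
tcp_rot: [[-0.975, 0.223, 0.001], [0.223, 0.975, 0.0], [-0.001, 0.0, -1.0]]
force: [-1.5, -0.7, 5.7]
opening: 0.178
grasp_force: 30.0
```

>>> apply_moves(rows=[{"x":0,"y":0,"z":-0.5,"rx":0,"ry":0,"rz":0,"claw":190},{"x":0,"y":0,"z":-0.5,"rx":0,"ry":0,"rz":0,"claw":180},{"x":0,"y":0,"z":-0.5,"rx":0,"ry":0,"rz":0,"claw":0},{"x":0,"y":0,"z":-0.5,"rx":0,"ry":0,"rz":0,"claw":0},{"x":0,"y":0,"z":-0.5,"rx":0,"ry":0,"rz":0,"claw":0},{"x":0,"y":0,"z":-0.5,"rx":0,"ry":0,"rz":0,"claw":0},{"x":0,"y":0,"z":-0.5,"rx":0,"ry":0,"rz":0,"claw":0},{"x":0,"y":0,"z":-30,"rx":0,"ry":0,"rz":0,"claw":0},{"x":0,"y":0,"z":-70,"rx":0,"ry":0,"rz":0,"claw":0},{"x":0,"y":0,"z":-100,"rx":0,"ry":0,"rz":0,"claw":0}])

```text
time_s: 8.55
position: [0.5795, 0.3064, 0.2883]
tcp_rot: [[-0.975, 0.223, 0.002], [0.223, 0.975, 0.0], [-0.001, 0.001, -1.0]]
force: [0.9, 0.4, -0.6]
opening: 0.995
grasp_force: 0.0
```

```bash
python3 m2.py 3; python3 - <<'E'
from h import *
plan(.6395,-.2195,.29,-18.9+90)
E
```

```text
scene sprue 426 [0.5933 0.2995 0.1314] ax 167.7 z [0.06  0.203]
scene ring top 254 circle 536.4 -24.1 30.7 mid [ 0.536  -0.0242  0.0609]
top sprue 134 [0.5418 0.3048 0.1171] ax 153.6 z [0.067 0.375]
top ring top 191 circle 534.6 -22.7 29.6 mid [ 0.5339 -0.0215  0.0625]
t 8.65 pos [0.5813 0.3071 0.291 ] yaw 77.13 tilt 0.51 open 0.996 F [0.1 0.5 0.4] g 0.0
shift [-174.1 -500.4    0. ] turn [0.048 0.07  1.004]
```

View pics/s3.png

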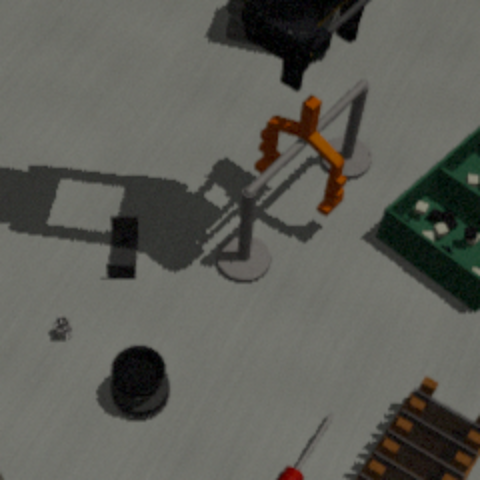

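The sprue now hangs freely at crop (305,140), astride the bar and released. On to the cell.

>>> apply_moves(rows=[{"x":-174,"y":-500,"z":0,"rx":0,"ry":0,"rz":1,"claw":0},{"x":-174,"y":-500,"z":0,"rx":0,"ry":0,"rz":1,"claw":0},{"x":-174,"y":-500,"z":0,"rx":0,"ry":0,"rz":1,"claw":0},{"x":-174,"y":-500,"z":0,"rx":0,"ry":0,"rz":1,"claw":0},{"x":-174,"y":-500,"z":0,"rx":0,"ry":0,"rz":1,"claw":0},{"x":-174,"y":-500,"z":0,"rx":0,"ry":0,"rz":1,"claw":0},{"x":-174,"y":-500,"z":0,"rx":0,"ry":0,"rz":1,"claw":0},{"x":-174,"y":-500,"z":0,"rx":0,"ry":0,"rz":1,"claw":0},{"x":-174,"y":-500,"z":0,"rx":0,"ry":0,"rz":1,"claw":0},{"x":-174,"y":-500,"z":0,"rx":0,"ry":0,"rz":1,"claw":0}])

```text
time_s: 9.9
position: [0.6368, -0.2218, 0.285]
tcp_rot: [[-0.945, 0.327, -0.002], [0.327, 0.945, 0.001], [0.002, 0.001, -1.0]]
force: [0.1, 1.1, -0.2]
opening: 0.995
grasp_force: 0.0
```

```bash
python3 - <<'E'
from h import *
plan(.6395,-.2195,.15,71.1)
for n in("scene","top"):
    im,d,P=cloud(n)
    c=im.astype(int); X,Y,Z=P[...,0],P[...,1],P[...,2]
    k=(np.hypot(X-.64,Y+.22)<.04)&(Z>.07)&(Z<.083); p=P[k]
    print(n,len(p), cv2.minEnclosingCircle((p[:,:2]*1000).astype(np.float32)) if len(p) else 0)
    o=(c[:,:,0]>1.8*c[:,:,2])&(c[:,:,0]>60)&(np.hypot(X-.58,Y-.306)<.11)&(Z>.05)
    p=P[o]; s=p[p[:,2]>.165]; print("sprue stub",len(s),s.mean(0).round(4),"all",p.mean(0).round(4))
    cv2.imwrite(f"pics/c_{n}.png",im[:,:,::-1])
E
```

```text
t 9.9 pos [ 0.6368 -0.2218  0.285 ] yaw 70.93 tilt 0.12 open 0.995 F [ 0.1  1.1 -0.2] g 0.0
shift [ -2.1   3.  135. ] turn [ 0.006 -0.019 -0.028]
scene 312 ((639.9532470703125, -220.32940673828125), 20.053220748901367)
sprue stub 133 [0.5815 0.3005 0.1882] all [0.5841 0.2998 0.1286]
top 164 ((639.3997192382812, -218.7384490966797), 20.1646671295166)
sprue stub 91 [0.5783 0.3022 0.1958] all [0.5784 0.3028 0.1417]
```

>>> apply_moves(rows=[{"x":-2.5,"y":2.5,"z":0,"rx":0,"ry":0,"rz":0,"claw":0},{"x":-2.5,"y":2.5,"z":50,"rx":0,"ry":0,"rz":0,"claw":0},{"x":-2.5,"y":2.5,"z":110,"rx":0,"ry":0,"rz":0,"claw":0},{"x":-2.5,"y":2.5,"z":135,"rx":0,"ry":0,"rz":0,"claw":0},{"x":-2.5,"y":2.5,"z":135,"rx":0,"ry":0,"rz":0,"claw":0}])

```text
time_s: 10.62
position: [0.6393, -0.2157, 0.1492]
tcp_rot: [[-0.947, 0.322, -0.005], [0.322, 0.947, 0.003], [0.006, 0.001, -1.0]]
force: [0.4, 0.3, 1.2]
opening: 1.002
grasp_force: 0.0
```

```bash
python3 - <<'E'
from h import *
plan(.6397,-.2195,.061,71.1)
E
```

```text
t 10.62 pos [ 0.6393 -0.2157  0.1492] yaw 71.25 tilt 0.34 open 1.002 F [0.4 0.3 1.2] g 0.0
shift [-2.1 -3.6 88.1] turn [ 0.011 -0.055  0.024]
```

>>> apply_moves(rows=[{"x":-1.5,"y":-3,"z":40,"rx":0,"ry":0,"rz":0,"claw":0},{"x":-1.5,"y":-3,"z":75,"rx":0,"ry":0,"rz":0,"claw":0},{"x":-1.5,"y":-3,"z":88,"rx":0,"ry":0,"rz":0,"claw":0},{"x":-1.5,"y":-3,"z":88,"rx":0,"ry":0,"rz":0,"claw":0},{"x":-1.5,"y":-3,"z":88,"rx":0,"ry":0,"rz":0,"claw":0}])

```text
time_s: 11.25
position: [0.6424, -0.2221, 0.0657]
tcp_rot: [[-0.946, 0.323, 0.003], [0.323, 0.946, -0.002], [-0.004, -0.001, -1.0]]
force: [-0.0, -0.4, -0.8]
opening: 0.998
grasp_force: 0.0
```

```bash
python3 - <<'E'
from h import *
plan(.6397,-.2195,.061,71.1)
E
```

```text
t 11.25 pos [ 0.6424 -0.2221  0.0657] yaw 71.14 tilt 0.22 open 0.998 F [-0.  -0.4 -0.8] g 0.0
shift [3.4 1.6 4.7] turn [-0.006  0.036  0.007]
```

>>> apply_moves(rows=[{"x":2,"y":1,"z":3,"rx":0,"ry":0,"rz":0,"claw":0},{"x":2,"y":1,"z":3,"rx":0,"ry":0,"rz":0,"claw":0},{"x":2,"y":1,"z":3,"rx":0,"ry":0,"rz":0,"claw":0}])

```text
time_s: 11.62
position: [0.6394, -0.2202, 0.0609]
tcp_rot: [[-0.946, 0.324, 0.0], [0.324, 0.946, -0.0], [-0.0, -0.0, -1.0]]
force: [0.1, 0.3, -0.4]
opening: 1.0
grasp_force: 0.0
```

```bash
python3 - <<'E'
from h import *
plan(.6397,-.2195,.061,71.1)
E
```

```text
t 11.62 pos [ 0.6394 -0.2202  0.0609] yaw 71.12 tilt 0.02 open 1.0 F [ 0.1  0.3 -0.4] g 0.0
shift [-0.   0.7 -0.1] turn [-0.001  0.004  0.003]
```

>>> apply_moves(rows=[{"x":0,"y":0.5,"z":0,"rx":0,"ry":0,"rz":0,"claw":255},{"x":0,"y":0.5,"z":0,"rx":0,"ry":0,"rz":0,"claw":255},{"x":0,"y":0.5,"z":0,"rx":0,"ry":0,"rz":0,"claw":255},{"x":0,"y":0.5,"z":0,"rx":0,"ry":0,"rz":0,"claw":255},{"x":0,"y":0.5,"z":0,"rx":0,"ry":0,"rz":0,"claw":255},{"x":0,"y":0.5,"z":0,"rx":0,"ry":0,"rz":0,"claw":255},{"x":0,"y":0.5,"z":0,"rx":0,"ry":0,"rz":0,"claw":255},{"x":0,"y":0.5,"z":0,"rx":0,"ry":0,"rz":0,"claw":255},{"x":0,"y":0.5,"z":0,"rx":0,"ry":0,"rz":0,"claw":255}])

```text
time_s: 12.75
position: [0.6395, -0.2195, 0.0606]
tcp_rot: [[-0.946, 0.324, 0.0], [0.324, 0.946, 0.0], [0.0, 0.0, -1.0]]
force: [0.1, 0.6, -0.5]
opening: 0.454
grasp_force: 30.0
```

```bash
python3 - <<'E'
from h import *
plan(.6397,-.2195,.061,71.1)
E
```

```text
t 12.75 pos [ 0.6395 -0.2195  0.0606] yaw 71.12 tilt 0.01 open 0.454 F [ 0.1  0.6 -0.5] g 30.0
shift [-0.1  0.1 -0.4] turn [ 0.001 -0.     0.003]
```

>>> apply_moves(rows=[{"x":0,"y":0.5,"z":-20,"rx":0,"ry":0,"rz":0,"claw":255},{"x":0,"y":0.5,"z":-50,"rx":0,"ry":0,"rz":0,"claw":255},{"x":0,"y":0.5,"z":-85,"rx":0,"ry":0,"rz":0,"claw":255},{"x":0,"y":0.5,"z":-100,"rx":0,"ry":0,"rz":0,"claw":255},{"x":0,"y":0.5,"z":-100,"rx":0,"ry":0,"rz":0,"claw":255},{"x":0,"y":0.5,"z":-100,"rx":0,"ry":0,"rz":0,"claw":255}])

```text
time_s: 13.5
position: [0.6388, -0.2187, 0.1593]
tcp_rot: [[-0.946, 0.324, -0.002], [0.324, 0.946, 0.001], [0.003, 0.0, -1.0]]
force: [0.2, -0.6, -1.0]
opening: 0.451
grasp_force: 30.0
```

```bash
python3 - <<'E'
from h import *
plan(.5355,-.0235,.16,71.1)
E
```

```text
t 13.5 pos [ 0.6388 -0.2187  0.1593] yaw 71.12 tilt 0.15 open 0.451 F [ 0.2 -0.6 -1. ] g 30.0
shift [160.9 151.3  -0.2] turn [ 0.004 -0.025  0.003]
```

>>> apply_moves(rows=[{"x":20,"y":19,"z":0,"rx":0,"ry":0,"rz":0,"claw":255},{"x":55,"y":52,"z":0,"rx":0,"ry":0,"rz":0,"claw":255},{"x":90,"y":85,"z":0,"rx":0,"ry":0,"rz":0,"claw":255},{"x":125,"y":118,"z":0,"rx":0,"ry":0,"rz":0,"claw":255},{"x":150,"y":141,"z":0,"rx":0,"ry":0,"rz":0,"claw":255},{"x":161,"y":151,"z":0,"rx":0,"ry":0,"rz":0,"claw":255},{"x":161,"y":151,"z":0,"rx":0,"ry":0,"rz":0,"claw":255},{"x":161,"y":151,"z":0,"rx":0,"ry":0,"rz":0,"claw":255},{"x":161,"y":151,"z":0,"rx":0,"ry":0,"rz":0,"claw":255},{"x":161,"y":151,"z":0,"rx":0,"ry":0,"rz":0,"claw":255}])

```text
time_s: 14.75
position: [0.5367, -0.025, 0.1605]
tcp_rot: [[-0.946, 0.325, 0.0], [0.325, 0.946, -0.0], [-0.0, -0.0, -1.0]]
force: [0.4, -0.1, -1.0]
opening: 0.448
grasp_force: 30.0
```

```bash
python3 - <<'E'
from h import *
plan(.5355,-.0235,.12,71.1)
a=np.load("scene3.npz"); b=np.load("top3.npz")
for n,c in(("scene",a),("top",b)):
    P=c["P"]; im=c["im"].astype(int)
    k=(np.hypot(P[...,0]-.5355,P[...,1]+.0235)<.045)&(P[...,2]>.06)&(P[...,2]<.07); p=P[k]
    A=p[:,:2]; 
    h=cv2.convexHull((A*1000).astype(np.float32))[:,0]
    M=np.c_[2*h,np.ones(len(h))]; s=np.linalg.lstsq(M,(h**2).sum(1),rcond=None)[0]
    print(n,len(p),"fit",s[:2].round(1),np.sqrt(s[2]+s[0]**2+s[1]**2).round(1))
im,d=capture("scene"); cv2.imwrite("pics/r.png",cv2.resize(im[120:260,150:310],None,fx=4,fy=4,interpolation=cv2.INTER_CUBIC)[:,:,::-1])
E
```

```text
t 14.75 pos [ 0.5367 -0.025   0.1605] yaw 71.05 tilt 0.02 open 0.448 F [ 0.4 -0.1 -1. ] g 30.0
shift [ 1.6  1.1 40.5] turn [-0.     0.004 -0.008]
scene 174 fit [535.9 -24.3] 30.1
top 198 fit [535.6 -23.3] 29.7
```

View pics/r.png

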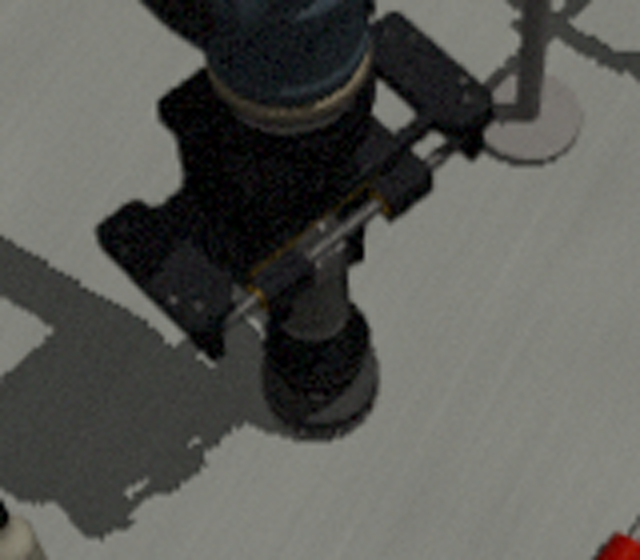

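The cell hangs over the ring, which sits around crop (320,385), and lines up with it. The circle fit puts the ring centre at (0.5357, -0.0238). Lowering gently.

>>> apply_moves(rows=[{"x":1.3,"y":0.8,"z":0,"rx":0,"ry":0,"rz":0,"claw":255},{"x":1.3,"y":0.8,"z":15,"rx":0,"ry":0,"rz":0,"claw":255},{"x":1.3,"y":0.8,"z":25,"rx":0,"ry":0,"rz":0,"claw":255},{"x":1.3,"y":0.8,"z":35,"rx":0,"ry":0,"rz":0,"claw":255},{"x":1.3,"y":0.8,"z":41,"rx":0,"ry":0,"rz":0,"claw":255},{"x":1.3,"y":0.8,"z":45,"rx":0,"ry":0,"rz":0,"claw":255},{"x":1.3,"y":0.8,"z":45,"rx":0,"ry":0,"rz":0,"claw":255},{"x":1.3,"y":0.8,"z":45,"rx":0,"ry":0,"rz":0,"claw":255}])

```text
time_s: 15.8
position: [0.5355, -0.023, 0.1158]
tcp_rot: [[-0.946, 0.324, 0.001], [0.324, 0.946, -0.0], [-0.001, 0.0, -1.0]]
force: [0.9, 0.3, -1.4]
opening: 0.45
grasp_force: 30.0
```

```bash
python3 - <<'E'
from h import *
plan(.5357,-.0238,.109,71.1)
E
```

```text
t 15.8 pos [ 0.5355 -0.023   0.1158] yaw 71.12 tilt 0.04 open 0.45 F [ 0.9  0.3 -1.4] g 30.0
shift [-0.5 -0.7  6.8] turn [0.001 0.006 0.004]
```

>>> apply_moves(rows=[{"x":0,"y":-0.5,"z":3,"rx":0,"ry":0,"rz":0,"claw":255},{"x":0,"y":-0.5,"z":5,"rx":0,"ry":0,"rz":0,"claw":255},{"x":0,"y":-0.5,"z":7,"rx":0,"ry":0,"rz":0,"claw":255},{"x":0,"y":-0.5,"z":9,"rx":0,"ry":0,"rz":0,"claw":255},{"x":0,"y":-0.5,"z":11,"rx":0,"ry":0,"rz":0,"claw":255},{"x":0,"y":-0.5,"z":11,"rx":0,"ry":0,"rz":0,"claw":255}])

```text
time_s: 16.55
position: [0.5351, -0.0235, 0.1048]
tcp_rot: [[-0.946, 0.324, 0.0], [0.324, 0.946, -0.0], [-0.0, -0.0, -1.0]]
force: [-1.3, -0.4, 5.1]
opening: 0.455
grasp_force: 30.0
```

>>> apply_moves(rows=[{"x":0,"y":0,"z":2,"rx":0,"ry":0,"rz":0,"claw":255},{"x":0,"y":0,"z":4,"rx":0,"ry":0,"rz":0,"claw":255},{"x":0,"y":0,"z":6,"rx":0,"ry":0,"rz":0,"claw":255},{"x":0,"y":0,"z":8,"rx":0,"ry":0,"rz":0,"claw":255},{"x":0,"y":0,"z":10,"rx":0,"ry":0,"rz":0,"claw":255},{"x":0,"y":0,"z":10.5,"rx":0,"ry":0,"rz":0,"claw":255},{"x":0,"y":0,"z":10.5,"rx":0,"ry":0,"rz":0,"claw":255}])

```text
time_s: 17.42
position: [0.5352, -0.0235, 0.0951]
tcp_rot: [[-0.946, 0.323, 0.001], [0.323, 0.946, -0.0], [-0.001, -0.0, -1.0]]
force: [-2.2, -0.5, 10.8]
opening: 0.449
grasp_force: 30.0
```

```bash
python3 - <<'E'
from h import *
plan(.5357,-.0238,.094,71.1)
E
```

```text
t 17.43 pos [ 0.5352 -0.0235  0.0951] yaw 71.13 tilt 0.03 open 0.449 F [-2.2 -0.5 10.8] g 30.0
shift [-0.6 -0.1  1.1] turn [-0.     0.006  0.005]
```

>>> apply_moves(rows=[{"x":0,"y":0,"z":1,"rx":0,"ry":0,"rz":0,"claw":255},{"x":0,"y":0,"z":2,"rx":0,"ry":0,"rz":0,"claw":255},{"x":0,"y":0,"z":2,"rx":0,"ry":0,"rz":0,"claw":255},{"x":0,"y":0,"z":2,"rx":0,"ry":0,"rz":0,"claw":255},{"x":0,"y":0,"z":2,"rx":0,"ry":0,"rz":0,"claw":255}])

```text
time_s: 18.05
position: [0.5352, -0.0235, 0.0934]
tcp_rot: [[-0.946, 0.323, 0.001], [0.323, 0.946, -0.0], [-0.001, -0.0, -1.0]]
force: [-1.8, 0.6, 12.5]
opening: 0.449
grasp_force: 30.0
```

```bash
python3 - <<'E'
from h import *
plan(.5357,-.0238,.094,71.1)
im,d,P=cloud("scene"); c=im.astype(int); X,Y,Z=P[...,0],P[...,1],P[...,2]
o=(c[:,:,0]>1.8*c[:,:,2])&(c[:,:,0]>60)&(np.hypot(X-.58,Y-.306)<.11)&(Z>.05)
p=P[o]; s=p[p[:,2]>.165]; print("sprue stub",len(s),s.mean(0).round(4),"all",p.mean(0).round(4))
cv2.imwrite("pics/f.png",cv2.resize(im[50:250,150:350],None,fx=3,fy=3,interpolation=cv2.INTER_CUBIC)[:,:,::-1])
# visible ring rim height on the camera side (fingers excluded by distance)
k=(np.hypot(X-.5357,Y+.0238)>.026)&(np.hypot(X-.5357,Y+.0238)<.032)&(Z>.03)&(Z<.075)&(Y<-.035); print("ring rim z pct",np.percentile(Z[k],[50,80,90,97]).round(4),k.sum())
E
```

```text
t 18.05 pos [ 0.5352 -0.0235  0.0934] yaw 71.14 tilt 0.05 open 0.449 F [-1.8  0.6 12.5] g 30.0
shift [-0.6 -0.1 -0.6] turn [-0.001  0.008  0.006]
sprue stub 128 [0.5816 0.3005 0.1887] all [0.5835 0.2999 0.1283]
ring rim z pct [0.0455 0.0486 0.0498 0.0675] 73
```

View pics/f.png

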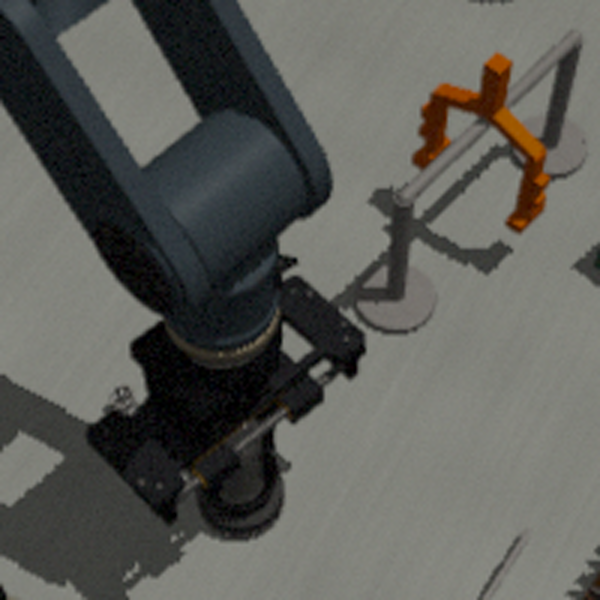

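The sprue hangs on the bar at crop (490,110). The ring is down: its rim is at about 49 mm, and 13.5 N is on the spring through the gripped cell. I'll hold a little longer, then hand in.

>>> apply_moves(rows=[{"x":0,"y":0,"z":0.5,"rx":0,"ry":0,"rz":0,"claw":255},{"x":0,"y":0,"z":0.5,"rx":0,"ry":0,"rz":0,"claw":255},{"x":0,"y":0,"z":0.5,"rx":0,"ry":0,"rz":0,"claw":255},{"x":0,"y":0,"z":0.5,"rx":0,"ry":0,"rz":0,"claw":255},{"x":0,"y":0,"z":0.5,"rx":0,"ry":0,"rz":0,"claw":255}])

```text
time_s: 18.73
position: [0.5352, -0.0235, 0.0934]
tcp_rot: [[-0.946, 0.323, 0.001], [0.323, 0.946, -0.0], [-0.001, -0.0, -1.0]]
force: [-4.5, 1.1, 16.8]
opening: 0.448
grasp_force: 30.0
```

```bash
python3 - <<'E'
from h import *
plan(.5357,-.0238,.094,71.1)
print(hand_in())
E
```

```text
t 18.73 pos [ 0.5352 -0.0235  0.0934] yaw 71.14 tilt 0.06 open 0.448 F [-4.5  1.1 16.8] g 30.0
shift [-0.5 -0.1 -0.6] turn [-0.001  0.01   0.006]
the job is handed in; nothing more can be done
None
```

I handed the job in at 18.7 s with the sprue hanging released over the rail and the cell gripped and pressed down to the ring's stop; `hand_in` gave no verdict, so the result is unconfirmed.

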